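Open the bench charger

ROBOT

A 6-joint arm with a two-finger parallel gripper is mounted at the origin on the work surface. World frame = base frame: x ahead of the robot, y to its left, z up, the work surface at z = 0. Lengths are in m, angles in rad, forces in N, time in s.
With the tool pointing down it reaches from about 0.3 to 0.875 m from the base axis. Payload 6.4 kg.
Tool frame: the origin (TCP) lies at the very end of the fingers, on their centre line; the grasp point (between the pads) lies 19 mm behind it (ctrl.grip_point_offset is the z of the grasp point in the tool frame, in m); z points along the fingers, y is the direction in which the jaws open and shut (so a half turn about z gives the same grasp; the last joint's range is limited). The gripper opens to 85 mm and grips with 20 to 120 N. Pads are 22 mm wide; open, the fingers measure 114 mm over their backs; the gripper's body (76 mm by 85 mm) begins 54 mm behind the grasp point. The pads swing forward as they close: fully open they stand 13 mm farther back than shut.
Start: joints at [-1.424, 0.181, 1.607, -0, 1.354, -0.206], TCP at [0.199, -0.54, 0.231] pointing down, gripper open.
Joint ranges: [-2.99, 2.99], [-0.89, 2.07], [0.3, 2.58], [-1.14, 4.28], [0, 2.63], [-3.12, 3.12]. Speed limits (rad/s): [2.57, 2.57, 3.01, 3.14, 3.14, 3.14].

INTERFACE

Orientations are given as a unit quaternion [w, x, y, z].
In Python, from bench import status, cams, ctrl gives the robot as it stands.
- The arm moves only by the shell command python3 -m handwheel 'ROWS'. ROWS is JSON, a list of rows, each an object with "grip": the finger opening in cm, from 0 to 8.54; "linear": the shift along the tool's x, y, z in cm, a list of three; "rotation": the turn, a rotation vector about the tool's x, y, z in degrees, a list of three. A call has 1 to 12 rows; each row is the pose to reach, as a shift and turn from the pose commanded when the call began, along the tool's axes at that moment; what a row does not reach only later rows make up. A row lasts 1/12 s, in which the tool goes at most 41.7 mm and 7.16 degrees, less where a joint would pass 70% of its speed; a pose out of reach is approached as far as the arm can. A call with a gripper value outside its range is refused whole. The fingers move at their own pace and stop on an object; the grip force is fixed at half the most. Time passes only in rows, so rows that repeat a pose let the fingers close. It gives the time, the measured TCP pose, the force and the opening at its end, in the units of the state.
- status.get_obs(): the state, without advancing time (a new reading comes with each control period).
- cams.camera(name): name is "scene" or "top" or "wrist"; returns the picture (400x640x3 uint8, red, green, blue); there is no depth.
- cams.camera_info(name): a dict with "fovy" (degrees; the focal length in pixels is half the picture's height over the tangent of half this angle, whatever the lens; pixels are square), "cx", "cy" (the principal point, pixels), "k1" (the pictures are not rectified: a ray, as slopes to the right and down, at radius r is drawn at 1 + k1 r^2 times it, then the intrinsics apply), "world_from_camera" (4x4, takes a point from camera to world coordinates); the wrist camera has in their place "mount" (4x4, takes a point from camera to tool coordinates, whose origin is the TCP and whose axes are the flange's). Camera axes: x right, y down, z forward; pixel columns grow to the right and rows downward; lengths in m; the calibration is good to about 2 mm. A picture is of the moment at which its call begins: read the wrist's pose just before it. camera_info takes no time and is no camera call.
- ctrl.hand_in(): hands the job in, once; it reports no verdict.
The state is a dict: "time_s": time; "q": joint angles; "dq": joint speeds; "joint_efforts": joint torques, N m; "eef_pos": TCP position; "eef_rot": TCP orientation; "wrist_force": force on the tool from outside, world axes, zero at the start; "torque": the same for the moment, N m; "opening": opening from 0.0 (shut) to 1.0 (fully open).
Only numpy, scipy, OpenCV 4.12 (cv2) and the standard library are available. Lean on these libraries where they do the work, as an engineer would, in place of code of your own. Each camera call takes 0.05 s, during which the arm holds its last target.

TASK

Open the charger with the blue lid so that its cells can be reached: press down its orange release tab so that the lid springs up, then push the lid over until it rests fully open. Only touch, press and push: pick nothing up, leave the charger standing where it is, and leave the shut yellow charger and the other things on the bench alone.

Things in the scene. Friction and masses are not known exactly. Their poses are not given: they have to be found in the camera images.
- blue_charger: The charger with the blue lid: grey open tub 100 mm deep (its x), 120 wide (y), 60 high, 5 mm walls, low feet reaching 64 mm in front and 36 mm behind, four round cells inside, blue lid (top 68 mm above table when shut), orange release tab at the middle of its front. Stands loose on rubber feet, about 1.8 kg. Origin: centre of its underside. Its x points from front (tab, roughly facing the robot) to back (hinge), z up.
- blue_tab (a joint): Angle (rad) of the orange rocker tab of the charger with the blue lid: 0 at rest, 0.28 fully pressed; springs back. It turns about the charger's y, 10 mm in front of the tub, 30 mm above the table. Pressing its pad down swings its upright hook (20 mm wide, top 70.5 mm above the table) forward off the lid's lip: the lid is let go at about 0.15 to 0.18 rad.
- blue_tab_pad (a point): Where to press the tab of the charger with the blue lid: on top of its level orange pad, 46 mm above the table, 50 mm in front of the tub. Pad: 36 mm wide (y); press 32 to 62 mm in front of the tub (nearer in is the hook's upright). Here it goes down about 11 mm in all, the lid is let go after 6 to 7 mm; about 3 N at first, 5 to 6 N at the bottom. Moves with the tab.
- blue_lid (a joint): Angle (rad) of the blue lid (8 x 116 x 99 mm, 110 g): 0 shut and hooked; about 1.1 when let go (a spring lifts it so far); 1.57 upright; 1.9 fully open on its stop. Takes about 1 N; left short of upright it drops back to 1.1, past 1.7 it falls open slowly and stays. A finger pushing its front edge or underside backwards, past the hinge, opens it; follow the edge's arc, or rubbing may jam it.
- blue_lid_edge (a point): Middle of the lower front edge of the blue lid, 95 mm from the hinge axis; moves with the lid (60 mm above the table when shut, about 145 mm when sprung up). A lip for the hook, 20 mm wide, stands out 8 mm in front of it.
- blue_hinge (a point): Middle of the hinge axis of the blue lid, fixed on the charger: 45 mm behind the charger's centre and 64 mm above the table. The axis runs along the charger's y.
- yellow_charger: The charger with the yellow lid: grey open tub 100 mm deep (its x), 120 wide (y), 60 high, 5 mm walls, low feet reaching 64 mm in front and 36 mm behind, four round cells inside, yellow lid (top 68 mm above table when shut), orange release tab at the middle of its front. Stands loose on rubber feet, about 1.8 kg. Origin: centre of its underside. Its x points from front (tab, roughly facing the robot) to back (hinge), z up.
- yellow_tab (a joint): Angle (rad) of the orange rocker tab of the charger with the yellow lid: 0 at rest, 0.28 fully pressed; springs back. It turns about the charger's y, 10 mm in front of the tub, 30 mm above the table. Pressing its pad down swings its upright hook (20 mm wide, top 70.5 mm above the table) forward off the lid's lip: the lid is let go at about 0.15 to 0.18 rad.
- yellow_tab_pad (a point): Where to press the tab of the charger with the yellow lid: on top of its level orange pad, 46 mm above the table, 50 mm in front of the tub. Pad: 36 mm wide (y); press 32 to 62 mm in front of the tub (nearer in is the hook's upright). Here it goes down about 11 mm in all, the lid is let go after 6 to 7 mm; about 3 N at first, 5 to 6 N at the bottom. Moves with the tab.
- yellow_lid (a joint): Angle (rad) of the yellow lid (8 x 116 x 99 mm, 110 g): 0 shut and hooked; about 1.1 when let go (a spring lifts it so far); 1.57 upright; 1.9 fully open on its stop. Takes about 1 N; left short of upright it drops back to 1.1, past 1.7 it falls open slowly and stays. A finger pushing its front edge or underside backwards, past the hinge, opens it; follow the edge's arc, or rubbing may jam it.
- yellow_lid_edge (a point): Middle of the lower front edge of the yellow lid, 95 mm from the hinge axis; moves with the lid (60 mm above the table when shut, about 145 mm when sprung up). A lip for the hook, 20 mm wide, stands out 8 mm in front of it.
- yellow_hinge (a point): Middle of the hinge axis of the yellow lid, fixed on the charger: 45 mm behind the charger's centre and 64 mm above the table. The axis runs along the charger's y.
- spool: Loose reel of solder with blue flanges standing flat, 54 mm across, 32 mm high, 0.2 kg; origin: centre of its underside. A bystander.
- screwdriver: Loose screwdriver with a red handle lying on the table, 160 mm long, under 30 mm thick; its x runs from handle to tip. A bystander.
- tip_cleaner: Loose black cup of brass wool, 64 mm across, about 54 mm high; origin: centre of its underside. A bystander.

How it is judged:
On the way, in this order (a step that is already met when the one before it is completed fails the run):
1. the blue lid's release tab is pressed (value of joint blue_tab above 0.1 rad).
2. the blue lid has sprung up (value of joint blue_lid above 0.6 rad), for 0.1 s.
3. the blue lid is pushed over to fully open (value of joint blue_lid above 1.75 rad), for 0.2 s.
At the end, for the whole second after the job is handed in: The blue lid stands at rest more than 1.75 rad open (stop at 1.9), its tab has sprung back, its charger stands level within 30 mm of where it stood, and the yellow lid is still shut (value of joint blue_lid above 1.75 rad and velocity of joint blue_lid between -0.1 and 0.1 rad/s and value of joint each of blue_tab, yellow_lid below 0.05 rad and distance of blue_charger from where it was at the start of the episode below 0.03 m and angle between blue_charger's own z axis and vertical below 0.05 rad and linear speed of blue_charger below 0.02 m/s); the robot touches nothing.
It fails at once if the blue charger is shoved more than 30 mm, lifted or tipped (distance of blue_charger from where it was at the start of the episode above 0.03 m or height (world z) of blue_charger above 0.01 m or angle between blue_charger's own z axis and vertical above 0.15 rad).
It fails at once if the yellow charger is shoved, or its tab or lid is worked (distance of yellow_charger from where it was at the start of the episode above 0.015 m or value of joint any of yellow_tab, yellow_lid above 0.1 rad).
It fails at once if a bystander is moved by more than 15 mm (distance of any of spool, screwdriver, tip_cleaner from where it was at the start of the episode above 0.015 m).
It also fails if it takes over 38 s, if anything falls off the work surface, if the arm or the gripper's body presses on something with over 40 N, if the wrist force passes 120 N, or if a joint passes its speed limit or range.

## Working session

There is one attempt and no reset: what is moved stays moved. The work goes in short steps, Python scripts to look and compute and a shell command to move; the robot and the scene stay as the last step left them, time stands still between calls to the robot, and variables do not carry over. Pictures are saved under pics/ and viewed, and the job is handed in when it is done.

```bash
mkdir -p pics; ls; python3 - <<'E'
from bench import status,cams,ctrl
import cv2,json
print(status.get_obs())
for n in ["scene","top","wrist"]:
    print(n,cams.camera_info(n))
for n in ["scene","top"]:
    cv2.imwrite(f"pics/{n}0.png",cams.camera(n)[:,:,::-1])
E
```

```text
pics
{'time_s': 0.0, 'q': array([-1.42431782e+00,  1.81572510e-01,  1.60799217e+00,  4.66161789e-06,
        1.35378897e+00, -2.06340450e-01]), 'dq': array([ 0.00018327, -0.000587  , -0.00055909, -0.0016315 , -0.00050437,
       -0.00012886]), 'joint_efforts': array([-6.51693449e-05, -4.44864357e+01, -3.51339626e+01, -1.11393324e-04,
        9.09472292e-03,  3.92855753e-06]), 'eef_pos': array([ 0.19860304, -0.53903357,  0.23037411]), 'eef_rot': array([-8.80032785e-04,  9.84479866e-01,  1.75495351e-01,  2.86248242e-05]), 'wrist_force': array([0.51542829, 0.39409495, 0.27827232]), 'torque': array([ 0.02897668, -0.01715975,  0.0476933 ]), 'opening': 0.9983133340345286}
scene {'fovy': 47.010207481998215, 'cx': 324.0820080965807, 'cy': 198.30879596754247, 'k1': -0.0467053065330848, 'world_from_camera': array([[ 0.57631157,  0.45540093, -0.67858306,  1.25554922],
       [ 0.81689261, -0.34487606,  0.46232777, -0.60719313],
       [-0.02348256, -0.82077433, -0.57076972,  0.66724605],
       [ 0.        ,  0.        ,  0.        ,  1.        ]])}
top {'fovy': 52.33401081556696, 'cx': 320.10251957317905, 'cy': 191.8369484314532, 'k1': -0.03244333671099808, 'world_from_camera': array([[ 0.02854583, -0.99345863,  0.11056714,  0.4188821 ],
       [-0.99956601, -0.02917496, -0.00407604, -0.08986628],
       [ 0.00727517, -0.1104028 , -0.9938603 ,  1.05018003],
       [ 0.        ,  0.        ,  0.        ,  1.        ]])}
wrist {'fovy': 59.410773157054784, 'cx': 327.4236278841319, 'cy': 199.4295278793342, 'k1': -0.0022732210037609223, 'mount': array([[-3.57011658e-05, -9.59637279e-01, -2.81240628e-01,
         7.04113879e-02],
       [ 9.99999978e-01,  2.40884609e-05, -2.09135325e-04,
         2.34128634e-04],
       [ 2.07468708e-04, -2.81240629e-01,  9.59637257e-01,
        -1.44138004e-01],
       [ 0.00000000e+00,  0.00000000e+00,  0.00000000e+00,
         1.00000000e+00]])}
```

View pics/scene0.png

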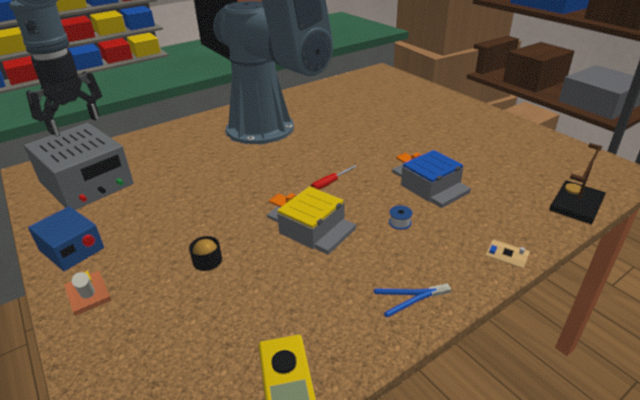

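View pics/top0.png

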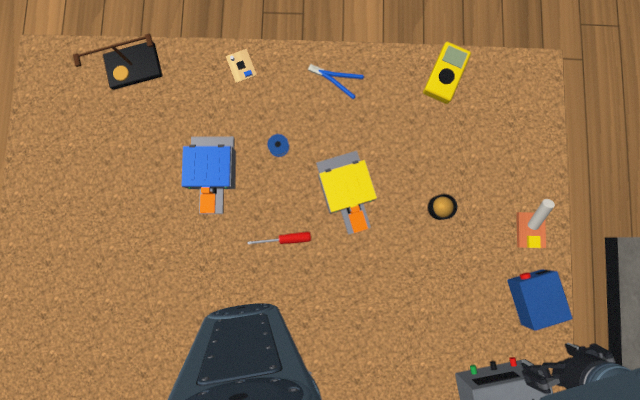

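```bash
cat > h.py <<'E'
import numpy as np,cv2
from bench import status,cams,ctrl
def K(i): 
    f=200/np.tan(np.radians(i['fovy'])/2); return np.array([[f,0,i['cx']],[0,f,i['cy']],[0,0,1]]),np.array([i['k1'],0,0,0,0.])
def ray(n,p,T=None):
    i=cams.camera_info(n);k,d=K(i)
    u=cv2.undistortPoints(np.array([[p]],float),k,d)[0,0]
    T=i['world_from_camera'] if T is None else T
    return T[:3,3],T[:3,:3]@np.array([u[0],u[1],1])
def atz(n,p,z,T=None):
    o,r=ray(n,p,T); return o+r*(z-o[2])/r[2]
def proj(n,P,T=None):
    i=cams.camera_info(n);k,d=K(i);T=i['world_from_camera'] if T is None else T
    Ti=np.linalg.inv(T); return cv2.projectPoints(np.array(P,float).reshape(-1,1,3),cv2.Rodrigues(Ti[:3,:3])[0],Ti[:3,3],k,d)[0][:,0]
def wristT():
    from scipy.spatial.transform import Rotation as R
    s=status.get_obs();q=s['eef_rot'];T=np.eye(4);T[:3,:3]=R.from_quat([q[1],q[2],q[3],q[0]]).as_matrix();T[:3,3]=s['eef_pos']
    return T@cams.camera_info('wrist')['mount']
E
python3 - <<'E'
import cv2
a=cv2.imread('pics/top0.png')[125:225,170:250];cv2.imwrite('pics/tb.png',cv2.resize(a,None,fx=6,fy=6,interpolation=cv2.INTER_CUBIC))
a=cv2.imread('pics/scene0.png')[140:210,385:480];cv2.imwrite('pics/sb.png',cv2.resize(a,None,fx=8,fy=8,interpolation=cv2.INTER_CUBIC))
E
```

```text
(no output)
```

View pics/tb.png

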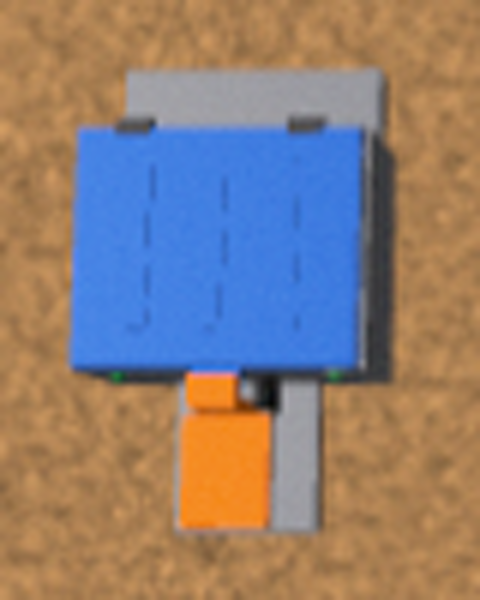

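View pics/sb.png

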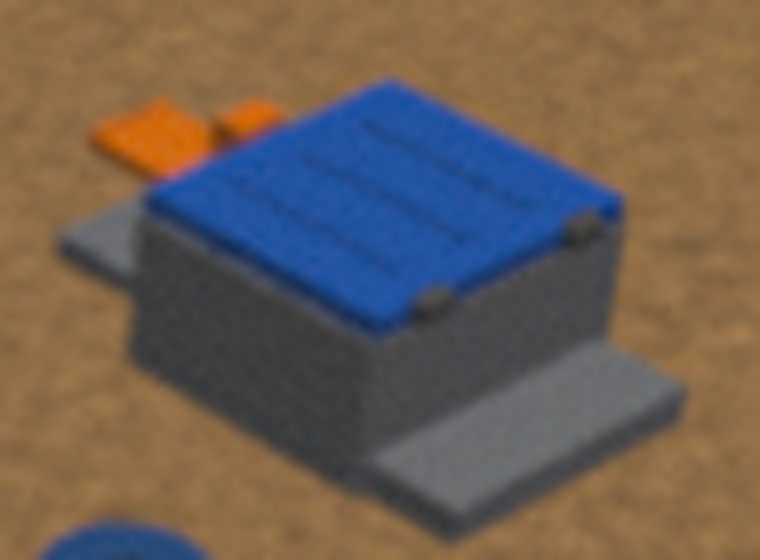

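```bash
python3 - <<'E'
from h import *
f=lambda x,y:(170+(x+.5)/6-.5,125+(y+.5)/6-.5)
L=[atz('top',f(*p),.068) for p in [(82,128),(365,128),(358,370),(72,368)]]
P=[atz('top',f(*p),.046) for p in [(182,412),(271,412),(270,527),(180,527)]]
L=np.array(L);P=np.array(P)
print(L.round(4),L.mean(0),P.round(4),P.mean(0))
g=lambda x,y:(385+(x+.5)/8-.5,140+(y+.5)/8-.5)
S=np.array([atz('scene',g(*p),.068) for p in [(148,198),(390,80),(622,200),(378,330)]]);print('scene FR,FL,BL,BR',S.round(4),S.mean(0))
fl=np.array([S[1],S[0],L[3],L[2]])
d=(L[0]+L[1]-L[2]-L[3])[:2];print('yaw top',np.degrees(np.arctan2(d[1],d[0])))
d=(S[2]+S[3]-S[0]-S[1])[:2];print('yaw sc',np.degrees(np.arctan2(d[1],d[0])))
e=L[0]-L[1];print(np.degrees(np.arctan2(-e[0],e[1])));e=S[1]-S[0];print(np.degrees(np.arctan2(-e[0],e[1])))
for n,p,z in [('spool',(278,145),.032),('sd',(250,243),.01),('sd',(310,237),.015),('tip',(442,207),.054)]: print(n,atz('top',p,z))
E
```

```text
[[0.632  0.2463 0.068 ]
 [0.6353 0.1299 0.068 ]
 [0.5353 0.1273 0.068 ]
 [0.5327 0.2437 0.068 ]] [0.58383534 0.1867754  0.068     ] [[0.5183 0.2042 0.046 ]
 [0.5194 0.1673 0.046 ]
 [0.4718 0.165  0.046 ]
 [0.4707 0.2022 0.046 ]] [0.4950675  0.18466675 0.046     ]
scene FR,FL,BL,BR [[0.5407 0.1254 0.068 ]
 [0.533  0.2427 0.068 ]
 [0.6322 0.2435 0.068 ]
 [0.6391 0.1266 0.068 ]] [0.5862901  0.18454795 0.068     ]
yaw top 1.4723140086516233
yaw sc 0.585274748824833
1.6100998636139567
3.752584913398581
spool [0.64909951 0.01668406 0.032     ]
sd [0.3988695  0.07987436 0.01      ]
sd [ 0.41845463 -0.0718595   0.015     ]
tip [ 0.50093645 -0.39538045  0.054     ]
```

```bash
cat >> h.py <<'E'
from scipy.spatial.transform import Rotation as R
def rel(pos,tilt=20,yaw=1.6,frm=None):
    s=status.get_obs();q=s['eef_rot'];R0=R.from_quat([q[1],q[2],q[3],q[0]]) 
    p0=s['eef_pos'];t=np.radians(tilt)
    M=np.array([[np.cos(t),0,np.sin(t)],[0,-1,0],[np.sin(t),0,-np.cos(t)]])
    R1=R.from_euler('z',yaw,degrees=True)*R.from_matrix(M)
    print('lin cm',(R0.inv().apply(np.array(pos)-p0)*100).round(2),'rot',np.degrees((R0.inv()*R1).as_rotvec()).round(2))
E
python3 - <<'E'
from h import *
rel([.49,.1835,.13]);rel([.47,.1835,.2])
E
```

```text
lin cm [ 52.31 -57.72  10.15] rot [-3.34 19.82 18.41]
lin cm [ 50.43 -58.43   3.15] rot [-3.34 19.82 18.41]
```

```bash
python3 -m handwheel '[{"grip":0,"linear":[12.5,-14.5,0],"rotation":[0,0,0]},{"grip":0,"linear":[12.5,-14.5,0],"rotation":[0,0,0]},{"grip":0,"linear":[12.5,-14.5,0],"rotation":[0,0,0]},{"grip":0,"linear":[12.5,-14.5,0],"rotation":[0,0,0]},{"grip":0,"linear":[12.5,-14.5,0],"rotation":[0,0,0]},{"grip":0,"linear":[50.4,-58.4,3.1],"rotation":[-3.34,19.82,18.41]},{"grip":0,"linear":[50.4,-58.4,3.1],"rotation":[-3.34,19.82,18.41]},{"grip":0,"linear":[50.4,-58.4,3.1],"rotation":[-3.34,19.82,18.41]},{"grip":0,"linear":[50.4,-58.4,3.1],"rotation":[-3.34,19.82,18.41]},{"grip":0,"linear":[50.4,-58.4,3.1],"rotation":[-3.34,19.82,18.41]},{"grip":0,"linear":[50.4,-58.4,3.1],"rotation":[-3.34,19.82,18.41]},{"grip":0,"linear":[50.4,-58.4,3.1],"rotation":[-3.34,19.82,18.41]}]'; python3 -c "
from h import *
rel([.47,.1835,.2])"
```

```text
time_s: 1.1
eef_pos: [0.3681, -0.0866, 0.2157]
eef_rot: [-0.001, 0.985, 0.012, 0.175]
wrist_force: [1.2, -1.1, 0.0]
opening: 0.004
lin cm [  9.67 -26.76   5.14] rot [ 0.21 -0.11 -0.14]
```

```bash
python3 -m handwheel '[{"grip":0,"linear":[8,-23,4],"rotation":[0,0,0]},{"grip":0,"linear":[8,-23,4],"rotation":[0,0,0]},{"grip":0,"linear":[8,-23,4],"rotation":[0,0,0]},{"grip":0,"linear":[8,-23,4],"rotation":[0,0,0]},{"grip":0,"linear":[8,-23,4],"rotation":[0,0,0]},{"grip":0,"linear":[8,-23,4],"rotation":[0,0,0]},{"grip":0,"linear":[8,-23,4],"rotation":[0,0,0]},{"grip":0,"linear":[8,-23,4],"rotation":[0,0,0]},{"grip":0,"linear":[8,-23,4],"rotation":[0,0,0]}]'; python3 -c "
from h import *
rel([.47,.1835,.2])
rel([.493,.1835,.09])
T=wristT();cv2.imwrite('pics/w1.png',cams.camera('wrist')[:,:,::-1]);np.save('T1.npy',T)"
```

```text
time_s: 1.85
eef_pos: [0.45, 0.1449, 0.2044]
eef_rot: [-0.002, 0.985, 0.015, 0.173]
wrist_force: [-1.0, -0.6, 0.2]
opening: -0.007
lin cm [ 1.84 -3.8   1.13] rot [0.08 0.09 0.14]
lin cm [ 0.26 -3.75 12.25] rot [0.08 0.09 0.14]
```

View pics/w1.png

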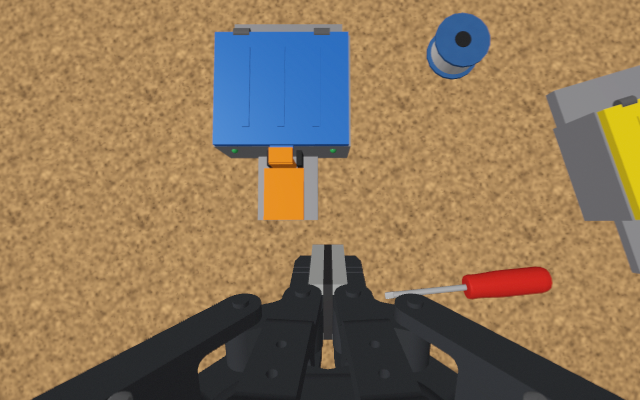

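The wrist view shows the blue charger ahead. Its pad has corners near (264,167), (304,167), (304,219) and (263,219), and the lid's front edge runs along row ~145. I'll check this against the top-camera estimate.

```bash
python3 - <<'E'
from h import *
T=np.load('T1.npy')
P=np.array([atz('wrist',p,.046,T) for p in [(264,167),(304,167),(304,219),(263,219)]]);print(P.round(4),P.mean(0))
L=np.array([atz('wrist',p,.068,T) for p in [(215,32),(348,32),(349.5,145),(213,145)]]);print(L.round(4),L.mean(0))
E
```

```text
[[0.5156 0.2041 0.046 ]
 [0.5167 0.1675 0.046 ]
 [0.4692 0.1659 0.046 ]
 [0.4681 0.203  0.046 ]] [0.4923718  0.18512953 0.046     ]
[[0.6297 0.2477 0.068 ]
 [0.6332 0.1316 0.068 ]
 [0.5334 0.1277 0.068 ]
 [0.5299 0.2444 0.068 ]] [0.58155546 0.18783505 0.068     ]
```

```bash
python3 -m handwheel '[{"grip":0,"linear":[1.8,-3.9,1.1],"rotation":[0,0,0]},{"grip":0,"linear":[0.6,-3.9,9],"rotation":[0,0,0]},{"grip":0,"linear":[0.2,-3.9,12.2],"rotation":[0,0,0]},{"grip":0,"linear":[0.2,-3.9,12.2],"rotation":[0,0,0]},{"grip":0,"linear":[0.2,-3.9,12.2],"rotation":[0,0,0]},{"grip":0,"linear":[0.2,-3.9,12.2],"rotation":[0,0,0]},{"grip":0,"linear":[0.2,-3.9,12.2],"rotation":[0,0,0]},{"grip":0,"linear":[0.2,-3.9,12.2],"rotation":[0,0,0]}]'; python3 -c "
from h import *
rel([.491,.1845,.06])
rel([.491,.1845,.04])
T=wristT();cv2.imwrite('pics/w2.png',cams.camera('wrist')[:,:,::-1])"
```

```text
time_s: 2.57
eef_pos: [0.4952, 0.184, 0.0942]
eef_rot: [-0.002, 0.984, 0.013, 0.176]
wrist_force: [-0.2, 0.9, -0.0]
opening: 0.004
lin cm [-1.58 -0.07  3.06] rot [ 0.09 -0.3  -0.08]
lin cm [-2.28 -0.07  4.94] rot [ 0.09 -0.3  -0.08]
```

View pics/w2.png

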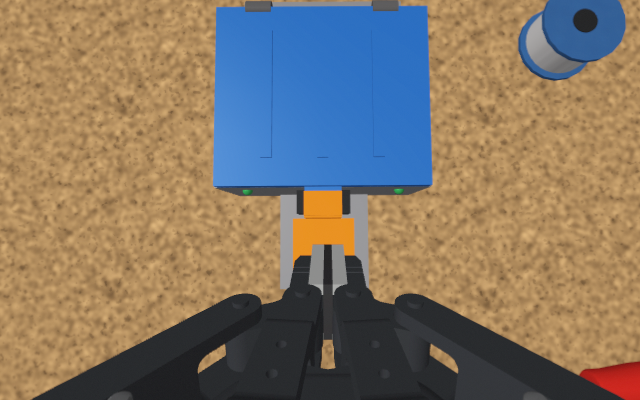

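Fingers are centred over the pad (columns 293–354, fingertips at ~(327,245)). Moving down to just above contact.

```bash
python3 -m handwheel '[{"grip":0,"linear":[-1.0,-0.07,1.5],"rotation":[0,0,0]},{"grip":0,"linear":[-1.6,-0.07,3.1],"rotation":[0,0,0]},{"grip":0,"linear":[-1.8,-0.07,3.7],"rotation":[0,0,0]},{"grip":0,"linear":[-1.8,-0.07,3.7],"rotation":[0,0,0]},{"grip":0,"linear":[-1.8,-0.07,3.7],"rotation":[0,0,0]},{"grip":0,"linear":[-1.8,-0.07,3.7],"rotation":[0,0,0]}]'; python3 -c "
from h import *
rel([.491,.1845,.046]);rel([.491,.1845,.041])"
```

```text
time_s: 3.12
eef_pos: [0.4902, 0.1854, 0.0518]
eef_rot: [-0.002, 0.984, 0.014, 0.175]
wrist_force: [0.2, 0.6, -0.0]
opening: -0.002
lin cm [-0.12  0.09  0.57] rot [ 0.07 -0.15  0.03]
lin cm [-0.29  0.09  1.04] rot [ 0.07 -0.15  0.03]
```

```bash
python3 -m handwheel '[{"grip":0,"linear":[-0.07,0,0.2],"rotation":[0,0,0]},{"grip":0,"linear":[-0.14,0,0.38],"rotation":[0,0,0]},{"grip":0,"linear":[-0.2,0,0.56],"rotation":[0,0,0]},{"grip":0,"linear":[-0.27,0,0.75],"rotation":[0,0,0]},{"grip":0,"linear":[-0.34,0,0.94],"rotation":[0,0,0]},{"grip":0,"linear":[-0.34,0,0.94],"rotation":[0,0,0]},{"grip":0,"linear":[-0.34,0,0.94],"rotation":[0,0,0]}]'; python3 -c "
from h import *
cv2.imwrite('pics/s3.png',cv2.resize(cams.camera('scene')[120:230,330:500,::-1],None,fx=4,fy=4))"
```

```text
time_s: 3.7
eef_pos: [0.488, 0.1853, 0.0397]
eef_rot: [-0.002, 0.985, 0.014, 0.173]
wrist_force: [-5.7, 0.5, 5.6]
opening: 0.001
```

View pics/s3.png

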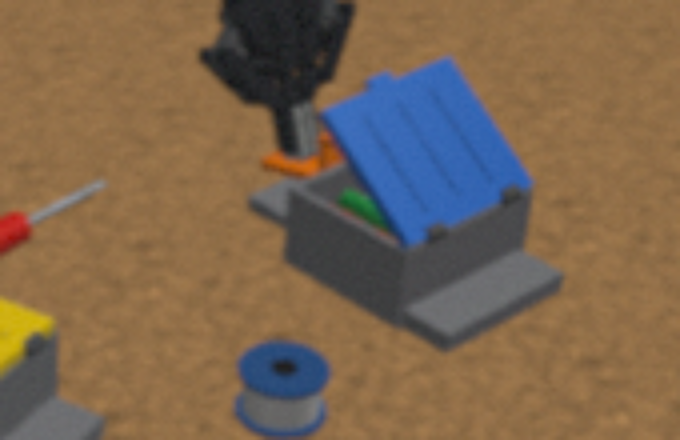

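The lid has sprung up: its edge is at about (330,115) in the crop and the fingers are on the pad. I'll retreat up and back, tilting the tool to 32°.

```bash
python3 - <<'E'
from h import *
rel([.475,.186,.06]);rel([.475,.186,.06],32);rel([.475,.187,.12],32);rel([.53,.187,.122],32)
E
```

```text
lin cm [-0.54 -0.1  -2.34] rot [0.09 0.1  0.04]
lin cm [-0.54 -0.1  -2.34] rot [ 0.08 12.1   0.05]
lin cm [ 1.51 -0.19 -7.98] rot [ 0.08 12.1   0.05]
lin cm [ 6.75 -0.03 -6.3 ] rot [ 0.08 12.1   0.05]
```

```bash
python3 -m handwheel '[{"grip":0,"linear":[0,-0.1,-1],"rotation":[0,0,0]},{"grip":0,"linear":[-0.5,-0.1,-2.4],"rotation":[0,0,0]},{"grip":0,"linear":[0.3,-0.1,-5],"rotation":[0,6,0]},{"grip":0,"linear":[1.5,-0.2,-8],"rotation":[0,12,0]},{"grip":0,"linear":[1.5,-0.2,-8],"rotation":[0,12,0]},{"grip":0,"linear":[1.5,-0.2,-8],"rotation":[0,12,0]},{"grip":0,"linear":[1.5,-0.2,-8],"rotation":[0,12,0]},{"grip":0,"linear":[1.5,-0.2,-8],"rotation":[0,12,0]}]'; python3 - <<'E'
from h import *
rel([.555,.187,.125],32)
T=wristT();cv2.imwrite('pics/w4.png',cams.camera('wrist')[:,:,::-1]);np.save('T4.npy',T)
cv2.imwrite('pics/s4.png',cv2.resize(cams.camera('scene')[100:220,330:500,::-1],None,fx=4,fy=4))
E
```

```text
time_s: 4.42
eef_pos: [0.4757, 0.1868, 0.1196]
eef_rot: [-0.003, 0.961, 0.013, 0.275]
wrist_force: [-0.5, 0.5, -0.1]
opening: -0.004
lin cm [7.01 0.2  3.73] rot [0.1  0.12 0.03]
```

View pics/w4.png

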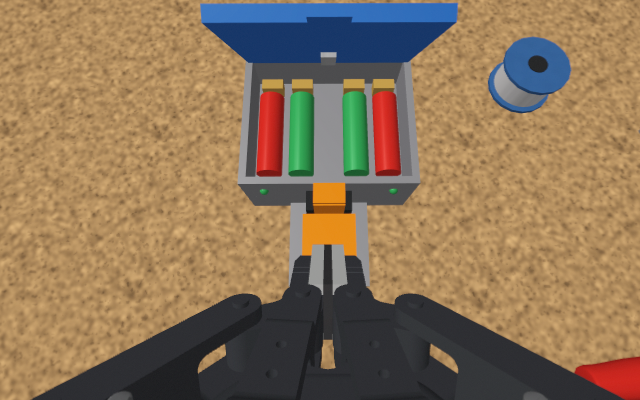

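View pics/s4.png

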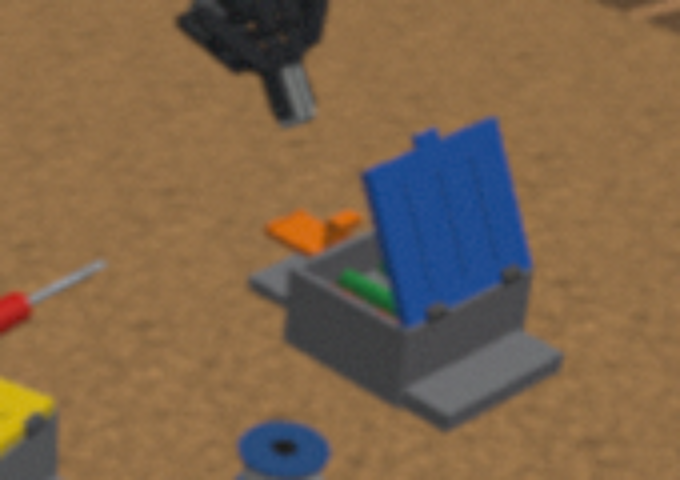

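The wrist view shows the lid standing sprung open (underside around rows 20–60, columns 210–450), the cells visible, and the fingers centred at column 327. Next I'll bring the fingertips close to the lid's underside.

```bash
python3 -m handwheel '[{"grip":0,"linear":[2.5,0.1,1.4],"rotation":[0,0,0]},{"grip":0,"linear":[5,0.1,2.8],"rotation":[0,0,0]},{"grip":0,"linear":[7.5,0.1,4.2],"rotation":[0,0,0]},{"grip":0,"linear":[7.5,0.1,4.2],"rotation":[0,0,0]},{"grip":0,"linear":[7.5,0.1,4.2],"rotation":[0,0,0]},{"grip":0,"linear":[7.5,0.1,4.2],"rotation":[0,0,0]}]'; python3 - <<'E'
from h import *
for p in [(.580,.126),(.598,.1335),(.615,.136),(.629,.1355),(.637,.134),(.641,.133)]: rel([p[0],.187,p[1]],32)
E
```

```text
time_s: 5.02
eef_pos: [0.5605, 0.188, 0.1228]
eef_rot: [-0.003, 0.962, 0.013, 0.274]
wrist_force: [-0.6, 0.1, -0.8]
opening: -0.002
lin cm [1.83 0.15 0.75] rot [0.12 0.2  0.03]
lin cm [3.75 0.2  1.06] rot [0.12 0.2  0.03]
lin cm [5.33 0.25 1.75] rot [0.12 0.2  0.03]
lin cm [6.49 0.29 2.53] rot [0.12 0.2  0.03]
lin cm [7.09 0.31 3.08] rot [0.12 0.2  0.03]
lin cm [7.38 0.32 3.37] rot [0.12 0.2  0.03]
```

```bash
python3 -m handwheel '[{"grip":0,"linear":[0.9,0.1,0.4],"rotation":[0,0,0]},{"grip":0,"linear":[1.8,0.1,0.75],"rotation":[0,0,0]},{"grip":0,"linear":[2.5,0.15,0.85],"rotation":[0,0,0]},{"grip":0,"linear":[3.1,0.15,0.95],"rotation":[0,0,0]},{"grip":0,"linear":[3.75,0.2,1.06],"rotation":[0,0,0]},{"grip":0,"linear":[4.3,0.2,1.3],"rotation":[0,0,0]},{"grip":0,"linear":[4.8,0.2,1.5],"rotation":[0,0,0]},{"grip":0,"linear":[4.8,0.2,1.5],"rotation":[0,0,0]}]'; python3 - <<'E'
from h import *
for p in [(.615,.136),(.629,.1355),(.637,.134),(.641,.133)]: rel([p[0],.187,p[1]],32)
cv2.imwrite('pics/s5.png',cv2.resize(cams.camera('scene')[100:220,330:500,::-1],None,fx=4,fy=4))
E
```

```text
time_s: 5.68
eef_pos: [0.6117, 0.1877, 0.1383]
eef_rot: [-0.003, 0.961, 0.013, 0.277]
wrist_force: [-0.2, -0.3, -1.1]
opening: -0.002
lin cm [0.15 0.08 0.37] rot [ 0.08 -0.12  0.03]
lin cm [1.31 0.12 1.15] rot [ 0.08 -0.12  0.03]
lin cm [1.91 0.14 1.71] rot [ 0.08 -0.12  0.03]
lin cm [2.19 0.15 2.  ] rot [ 0.08 -0.12  0.03]
```

View pics/s5.png

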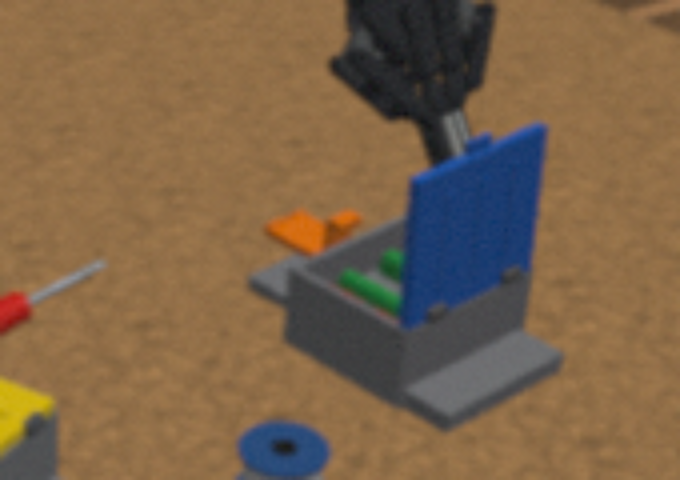

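The lid is about upright with the fingers behind it, and the charger has not moved. Continuing the arc.

```bash
python3 -m handwheel '[{"grip":0,"linear":[0.4,0,0.4],"rotation":[0,0,0]},{"grip":0,"linear":[0.9,0,0.8],"rotation":[0,0,0]},{"grip":0,"linear":[1.3,0,1.15],"rotation":[0,0,0]},{"grip":0,"linear":[1.6,0,1.45],"rotation":[0,0,0]},{"grip":0,"linear":[1.9,0,1.7],"rotation":[0,0,0]},{"grip":0,"linear":[1.9,0,1.7],"rotation":[0,0,0]},{"grip":0,"linear":[1.9,0,1.7],"rotation":[0,0,0]},{"grip":0,"linear":[1.9,0,1.7],"rotation":[0,0,0]}]'; python3 - <<'E'
from h import *
rel([.57,.187,.15],32)
cv2.imwrite('pics/s6.png',cv2.resize(cams.camera('scene')[100:220,330:500,::-1],None,fx=4,fy=4))
E
```

```text
time_s: 6.4
eef_pos: [0.6352, 0.1884, 0.1328]
eef_rot: [-0.003, 0.961, 0.014, 0.276]
wrist_force: [-0.0, 0.2, -1.5]
opening: 0.001
lin cm [-4.62 -0.04 -4.91] rot [0.08 0.01 0.04]
```

View pics/s6.png

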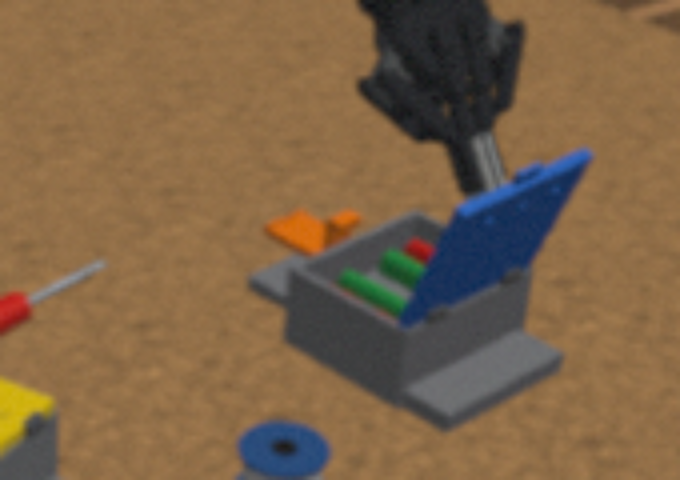

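The lid now leans well back with its edge along (465,210)–(590,155), and the charger is still in place. I'll back off along the free side.

```bash
python3 -m handwheel '[{"grip":0,"linear":[-1,0,-1.5],"rotation":[0,0,0]},{"grip":0,"linear":[-3,0,-3.5],"rotation":[0,0,0]},{"grip":0,"linear":[-5,0,-7],"rotation":[0,0,0]},{"grip":0,"linear":[-5,0,-11],"rotation":[0,0,0]},{"grip":0,"linear":[-5,0,-13],"rotation":[0,0,0]},{"grip":0,"linear":[-5,0,-13],"rotation":[0,0,0]},{"grip":0,"linear":[-5,0,-13],"rotation":[0,0,0]},{"grip":0,"linear":[-5,0,-13],"rotation":[0,0,0]},{"grip":0,"linear":[-5,0,-13],"rotation":[0,0,0]},{"grip":0,"linear":[-5,0,-13],"rotation":[0,0,0]},{"grip":0,"linear":[-5,0,-13],"rotation":[0,0,0]},{"grip":0,"linear":[-5,0,-13],"rotation":[0,0,0]}]'; python3 - <<'E'
from h import *
cv2.imwrite('pics/s7.png',cv2.resize(cams.camera('scene')[100:220,330:500,::-1],None,fx=4,fy=4))
cv2.imwrite('pics/w7.png',cams.camera('wrist')[:,:,::-1])
# predicted edge corner pixels (crop coords) vs lid angle
c,s=np.cos(np.radians(1.6)),np.sin(np.radians(1.6))
for th in (1.6,1.75,1.8,1.9):
    P=[]
    for y in (-.058,.058):
        u=np.array([-np.cos(th),np.sin(th)]);n=np.array([-np.sin(th),-np.cos(th)])
        a=.095*u-.004*n*-1; xx=.045+a[0];P.append([.5835+c*xx-s*y,.1865+s*xx+c*y,.064+a[1]])
    print(th,((proj('scene',P)-[330,100])*4).round(0).tolist())
E
```

```text
time_s: 7.45
eef_pos: [0.524, 0.1853, 0.2157]
eef_rot: [-0.003, 0.961, 0.014, 0.275]
wrist_force: [-0.2, 0.8, -0.6]
opening: 0.001
1.6 [[415.0, 181.0], [545.0, 124.0]]
1.75 [[434.0, 191.0], [564.0, 133.0]]
1.8 [[440.0, 196.0], [570.0, 137.0]]
1.9 [[452.0, 205.0], [582.0, 146.0]]
```

View pics/s7.png

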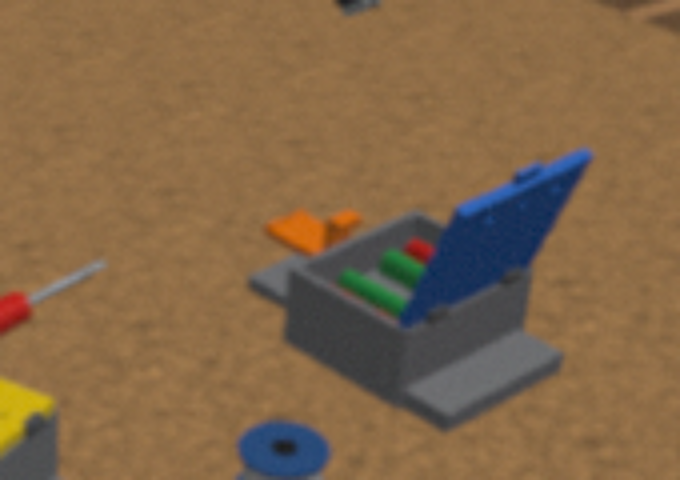

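View pics/w7.png

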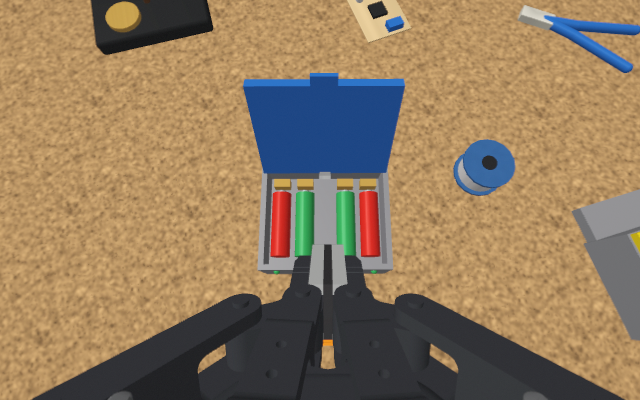

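The lid edge at about (462,210)–(590,155) fits the prediction for 1.9 rad best and hasn't moved since the fingers left. The tab is back up and the arm is clear, so I'm handing in.

```bash
python3 -c "
from bench import ctrl
print(ctrl.hand_in())"
```

```text
the job is handed in; nothing more can be done
None
```

The blue charger is open. I pressed its orange tab with the shut fingers (about 6 N), the lid sprang up, and I pushed its underside over along its arc until it lay fully open. I then backed the arm clear and handed in at about 7.5 s; `hand_in` gives no verdict.

In the last pictures:
- **Lid:** its edge sits nearest the position predicted for 1.9 rad, its stop. It is about 10 px off in the 4x enlarged view, on the far-open side. It did not move after the fingers left.
- **Tab:** it has sprung back up.
- **Blue charger:** it looks unmoved, judged by eye.
- **Other things:** the spool and screwdriver in view look undisturbed, judged by eye. The last pictures show only part of the yellow charger and leave out the tip cleaner; the arm went nowhere near either while pressing and pushing.

No check failed. While pressing, the wrist also read about 6 N sideways, probably friction on the tab; it was gone after I backed off.

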